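# Put the finished seal away in its chest

## Task

The green seal stone is finished: put it away. Lift the lid of the wooden chest and ease it back until it rests open on its stop, then lay the seal squarely on the red felt bed in the free bay, its red inked face towards the hinge like the stones beside it. Lay it down without dropping it, and leave everything else where it is.

Things in the scene. Friction and masses are not known exactly. Their poses are not given: they have to be found in the camera images.
- lid (a joint): chest lid angle: 0 = shut (level), 1.83 rad (105 degrees) = leaning back on its stop; no latch. The lid, 300 g, falls shut if let go before upright (about 1.57) and sinks back onto its stop beyond; its hinges are damped (0.12 N m s/rad). Ease it: not faster than 2.5 rad/s
- chest: pale wooden chest, fixed, its front turned to the cutting mat, 132 mm (x) by 252 mm (y) by 66 mm high without its lid, walls 8 mm. Origin under its centre; x points from its front to its hinge side, y to the left seen from the front. Inside: floor 18 mm above the desk, three bays, centres 76 mm apart along y, the middle one at y = 0, parted by dividers 5 mm thick and 11 mm high
- hinge (a point): middle of the lid's hinge axis at the back of the chest (fixed); axes as chest, the hinge axis along y. It is 66 mm above the desk, 71 mm behind the chest's centre (5 mm behind the back wall, 137 mm behind the front wall's outer face)
- lid_lip (a point): middle of the lower front edge of the lid (moves with the lid), 161 mm from the hinge axis. The lid is a flat board 12 mm thick and 256 mm wide, its underside level with the top of the walls (66 mm above the desk when shut); it overhangs the front wall by 24 mm as a lip all along, under which fingertips can be hooked
- bed: thin red felt bed lying on the floor of the free bay (one of the three), 104 mm (x) by 54 mm (y) by 3 mm thick, fixed. Origin at the centre of its underside, on the bay floor 18 mm above the desk; x points to the hinge side of the chest, z up. Hidden while the lid is shut
- seal: the finished green seal stone, a bar 84 mm (x) by 34 by 34 mm, 260 g give or take a third, lying on a green-grey cutting mat 3 mm thick. Origin at the centre of its underside (17 mm below its middle); x points along it to the red inked face, z up
- seal_center (a point): middle of the green seal stone, axes as seal
- amber_stone: amber-brown seal stone of the same size lying in one bay, red face to the hinge, not to be disturbed. Origin at the centre of its underside on the bay floor
- white_stone: whitish seal stone of the same size lying in another bay, red face to the hinge, not to be disturbed. Origin at the centre of its underside on the bay floor
- ink_jar: capped black ink jar, 74 mm across, 60 mm high, standing; origin under its centre; leave alone
- paste_pot: low white porcelain pot of vermilion paste, 82 mm across, 30 mm high; origin under its centre; leave alone
- blank: yellowish uncut stone standing upright, 34 by 34 by 80 mm high; origin under its centre; leave alone
- seal_bed: wooden carving clamp, 150 by 90 by 34 mm high, lying flat; origin under its centre; leave alone
- graver: steel graver with cord-wrapped grip, 150 mm long, 12 mm high, lying on the right part of the mat; origin under its centre, x along it; leave alone
- seal_face (a point): middle of the red inked end face of the green seal stone, 42 mm from its middle along its x axis
- brush: white writing brush, 170 mm long, 10 mm thick, lying; origin under its middle, x along it; leave alone
- pencil: brown pencil, 170 mm long, 8 mm thick, lying; origin under its middle, x along it; leave alone
There are look-alikes about, which are no part of the job. Leave any turquoise or yellow look-alike of the seal alone.

How it is judged (in metres and radians):
On the way:
1. the lid has been eased back onto its stop (value of joint lid above 1.76 rad), for 0.3 s.
At the end, for the whole second after the job is handed in: The lid leans on its stop (beyond 1.76 rad); the green seal lies flat and at rest on the felt bed, its middle within 13 mm of the bed's middle along and across, its length within 0.2 rad of the bed's, the red face to the hinge; the other stones and the things on the desk are where they were (value of joint lid above 1.76 rad and x of seal_center in the frame of bed between -0.013 and 0.013 m and y of seal_center in the frame of bed between -0.013 and 0.013 m and z of seal_center in the frame of bed between 0.016 and 0.024 m and angle between the x axis of seal and the x axis of bed, either way round below 0.2 rad and x of seal_face in the frame of bed above 0.025 m and linear speed of seal below 0.02 m/s); the robot touches nothing.
It fails at once if the lid is flung open (faster than 2.5 rad/s) (velocity of joint lid above 2.5 rad/s).
It fails at once if the seal is dropped into the chest (still faster than 0.5 m/s within 12 mm of its bed) (horizontal distance between seal_center and bed below 0.06 m and z of seal_center in the frame of bed below 0.032 m and linear speed of seal above 0.5 m/s).
It fails at once if a stone in the chest is shifted by more than 15 mm (distance of any of amber_stone, white_stone from where it was at the start of the episode above 0.015 m).
It fails at once if the jar, the pot, the uncut stone, the clamp, the graver, the brush or the pencil is shifted by more than 25 mm, or one of the first three is knocked over (distance of any of ink_jar, paste_pot, blank, seal_bed, graver, brush, pencil from where it was at the start of the episode above 0.025 m or angle between any of ink_jar, paste_pot, blank's own z axis and vertical above 0.5 rad).
It also fails if it takes over 58 s, if anything falls off the work surface, if the arm or the gripper's body presses on something with over 40 N, if the wrist force passes 120 N, or if a joint passes its speed limit or range.

## Robot

A 7-joint arm with a two-finger parallel gripper is mounted at the origin on the work surface. World frame = base frame: x ahead of the robot, y to its left, z up, the work surface at z = 0. Lengths are in mm, angles in rad, forces in N, time in s.
With the tool pointing down it reaches from about 400 to 850 mm from the base axis. Payload 10.4 kg.
Tool frame: the origin (TCP) lies midway between the tips of the shut fingers; the grasp point (between the pads) lies 19 mm behind it; z points along the fingers, y is the line along which they close (so a half turn about z gives the same grasp; the last joint's range is limited). The gripper opens to 87 mm and grips with 3 to 60 N. Pads are 19 mm wide; open, the fingers measure 117 mm over their backs; the gripper's body (75 mm by 190 mm) begins 51 mm behind the grasp point.
Start: joints at [-1.191, 0.332, -0.065, 1.46, 0.022, 1.35, -0.088], TCP at [244.987, 575.007, 222.576] pointing down, gripper open.
Joint ranges: [-2.6, 2.6], [-0.5, 2.12], [-1.47, 1.34], [0.16, 2.42], [-1.27, 4.41], [0.06, 2.06], [-2.6, 2.6]. Speed limits (rad/s): [2.22, 2.22, 2.79, 2.79, 3.14, 3.14, 3.14].

## Interface

Orientations are given as a unit quaternion [w, x, y, z].
In Python, from cell import telemetry, snapshot, get_calibration, workorder, search_frame gives the robot as it stands.
- The arm moves only by the tool servo_tool, never from a script. Its argument "deltas" is a list of rows, each a list of 2 entries, a list of its own where there are three numbers: the shift along the world's x, y, z each as a share of 40 cm, from -1 to 1, then the turn, a rotation vector about the world's x, y, z each as a share of 2 rad, from -1 to 1. A call has 1 to 10 rows; each row is the pose to reach, as a shift and turn from the pose commanded when the call began; what a row does not reach only later rows make up. A row lasts 1/8 s, in which the tool goes at most 62.5 mm and 10.7 degrees, less where a joint would pass 70% of its speed; a pose out of reach is approached as far as the arm can. A call with a number of a shift or a turn outside -1 to 1 is refused whole. A call with a gripper value outside its range is refused whole. "claw" is the finger opening in mm, from 0 to 87, set as the call begins (left out, the last holds). The fingers move at their own pace and stop on an object; "newtons" is the grip in N (left out, the last holds). Time passes only in rows, so rows that repeat a pose let the fingers close. It gives the time, the measured TCP pose, the force, the opening and the grip force at its end, in the units of the state.
- telemetry.state(): the state, without advancing time (a new reading comes with each control period).
- snapshot(name): name is "scene" or "top" or "wrist"; returns the picture (400x640x3 uint8, blue, green, red); there is no depth.
- get_calibration(name): a dict with "K" (3x3 intrinsics, pixels), "R" (3x3) and "t" (3): a world point X has camera coordinates R X + t. Camera axes: x right, y down, z forward; pixel columns grow to the right and rows downward; lengths in mm; the calibration is good to about 2 mm. A picture is of the moment at which its call begins: read the wrist's pose just before it. get_calibration takes no time and is no camera call; for the wrist camera it gives the pose at the moment of the call.
- workorder.job_done(): hands the job in; it is judged then, once.
Trained networks look in the newest picture that a camera, given by its name, has taken for a name from the list of things; names that differ only in an ending like _2 or _b are one class to them, and where a whole thing is asked for, a point or a joint stands for the part that bears it (a point fixed in the world has none). Each returns a list of dicts, best first, with "score" (0 to 1); they miss things now and then, are a little off and sometimes report something else, mostly with a low value. They report only what shows in the picture. A call takes as long as a camera call. They do not tell look-alikes from the thing itself.
- search_frame(query, camera): "bbox" ([left, top, right, bottom] in pixels, round what is visible of it).
The state is a dict: "time": time; "joint_pos": joint angles; "qd": joint speeds; "tau": joint torques, N m; "tool_pos": TCP position; "tcp_rot": TCP orientation; "ft_force": force on the tool from outside, world axes, zero at the start; "wrist_torque": the same for the moment, N m; "finger_gap": finger opening in mm; "finger_force": force on a finger pad.
Only numpy, scipy, OpenCV 4.12 (cv2) and the standard library are available. Lean on these libraries where they do the work, as an engineer would, in place of code of your own. Each camera call takes 0.05 s, during which the arm holds its last target. There are 200 camera calls.

## Working session

There is one attempt and no reset: what is moved stays moved. The work goes in short steps, Python scripts to look and compute and a tool call to move; the robot and the scene stay as the last step left them, time stands still between calls to the robot, and variables do not carry over. Pictures are saved under pics/ and viewed, at most 10 in all, crops included, and the job is handed in when it is done.

Besides the shell and the picture viewer there is one more tool, called after ">>>" in YAML: its name, and indented under it one key for each argument. servo_tool: Moves the arm, as the interface text tells. Its arguments: {"type":"object","properties":{"deltas":{"type":"array"},"claw":{"type":"number"},"newtons":{"type":"number"}},"required":["deltas"]}

```bash
mkdir -p pics; ls
python3 - <<'E'
from cell import *
import cv2,numpy as np
s=telemetry.state();print(s['time'],s['tool_pos'],s['tcp_rot'])
for c in("scene","top"):
    im=snapshot(c);cv2.imwrite(f"pics/{c}0.png",im)
    k=get_calibration(c);print(c,np.round(k['K'],1).tolist(),np.round(k['R'],3).tolist(),np.round(k['t']).tolist())
    for q in["seal","chest","lid","graver","ink_jar","paste_pot","blank"]:
        print(q,[(np.round(d['bbox']).tolist(),round(d['score'],2)) for d in search_frame(q,c)][:4])
E
```

```text
pics
0.0 [244.88466183 574.60619207 221.73023383] [-1.03218189e-04  2.00058530e-01  9.79783683e-01 -7.13657586e-04]
scene [[366.9, 0.0, 324.0], [0.0, 366.9, 200.0], [0.0, 0.0, 1.0]] [[0.717, 0.696, -0.017], [0.561, -0.592, -0.579], [-0.413, 0.406, -0.815]] [-342.0, -240.0, 1341.0]
seal [([210.0, 206.0, 224.0, 231.0], 0.97), ([284.0, 200.0, 314.0, 221.0], 0.92), ([231.0, 249.0, 263.0, 272.0], 0.65), ([140.0, 251.0, 172.0, 278.0], 0.64)]
chest [([247.0, 304.0, 317.0, 373.0], 0.33)]
lid [([324.0, 144.0, 421.0, 220.0], 0.59)]
graver [([187.0, 276.0, 220.0, 320.0], 0.61)]
ink_jar [([358.0, 248.0, 380.0, 277.0], 0.78)]
paste_pot [([424.0, 140.0, 444.0, 159.0], 0.77)]
blank [([329.0, 277.0, 342.0, 304.0], 0.67)]
top [[490.5, 0.0, 324.2], [0.0, 490.5, 203.8], [0.0, 0.0, 1.0]] [[-0.011, -1.0, 0.005], [-0.997, 0.01, -0.075], [0.075, -0.005, -0.997]] [-48.0, 489.0, 1495.0]
seal [([387.0, 204.0, 407.0, 231.0], 0.81), ([313.0, 219.0, 340.0, 228.0], 0.69), ([380.0, 261.0, 402.0, 287.0], 0.59), ([452.0, 255.0, 469.0, 289.0], 0.55)]
chest [([223.0, 141.0, 296.0, 231.0], 0.78)]
lid [([221.0, 142.0, 294.0, 232.0], 0.57)]
graver [([445.0, 194.0, 449.0, 242.0], 0.72), ([463.0, 179.0, 467.0, 230.0], 0.5)]
ink_jar [([314.0, 123.0, 338.0, 149.0], 0.88)]
paste_pot [([161.0, 162.0, 187.0, 186.0], 0.9)]
blank [([358.0, 130.0, 372.0, 150.0], 0.51)]
```

Run:
```python
import cv2
im=cv2.imread("pics/top0.png");cv2.imwrite("pics/top0c.png",cv2.resize(im[105:305,140:500],(792,440),interpolation=cv2.INTER_CUBIC))
im=cv2.imread("pics/scene0.png");cv2.imwrite("pics/scene0c.png",cv2.resize(im[120:380,120:460],(782,598),interpolation=cv2.INTER_CUBIC))
```

```text
(no output)
```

View pics/top0c.png

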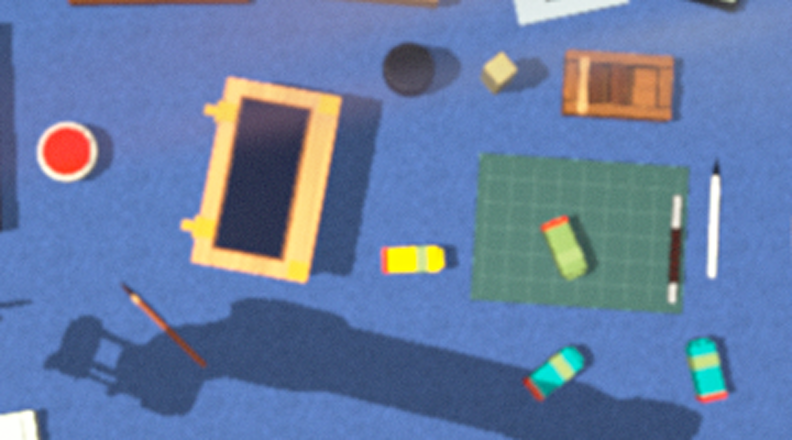

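View pics/scene0c.png

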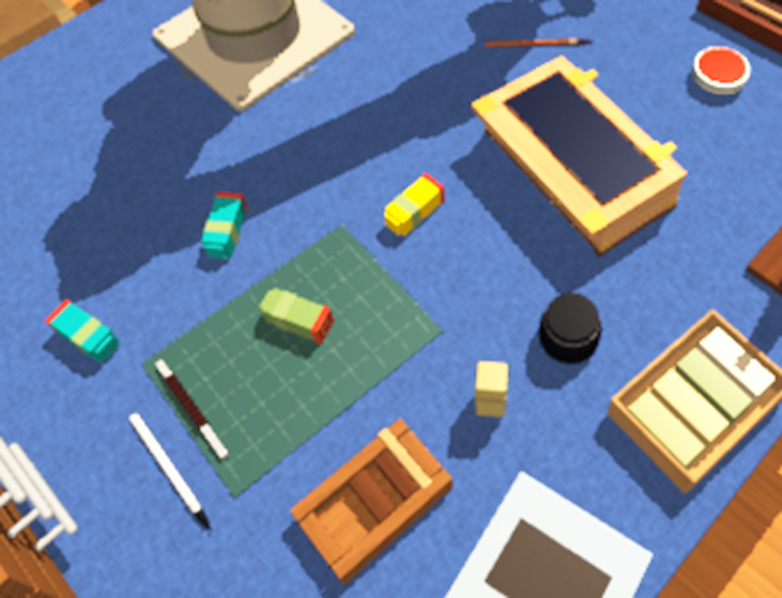

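The top crop (2.2x, offset 140,105) shows the shut chest with lid corners at (230,77), (342,95), (306,282) and (190,263). Its hinges are on the left, towards world +y. The green seal is at (565,247) with its red face up-left. The graver is on the right of the mat, and the yellow and turquoise look-alikes lie around it. The scene crop (2.3x) agrees, with lid corners at (562,57), (685,172), (600,222) and (473,102).

```bash
cat > h.py <<'E'
import numpy as np,cv2
from cell import *
def ray(c,p,k=None):
    k=k or get_calibration(c);K,R,t=map(np.array,(k['K'],k['R'],k['t']))
    return -R.T@t, R.T@np.linalg.inv(K)@np.array([p[0],p[1],1.])
def onz(c,p,z,k=None):
    o,d=ray(c,p,k);return o+d*(z-o[2])/d[2]
def tri(*rays):
    A=0;b=0
    for o,d in rays:
        d=d/np.linalg.norm(d);P=np.eye(3)-np.outer(d,d);A=A+P;b=b+P@o
    return np.linalg.solve(A,b)
def green(im,lo=(30,60,110),hi=(48,255,255)):
    m=cv2.inRange(cv2.cvtColor(im,cv2.COLOR_BGR2HSV),lo,hi)
    n,l,s,c=cv2.connectedComponentsWithStats(m);return l,s,c
E
python3 - <<'E'
from h import *
T={'FH':(230,77),'FF':(342,95),'NF':(306,282),'NH':(190,263)}
S={'FH':(685,172),'FF':(600,222),'NF':(473,102),'NH':(562,57)}
P={}
for k in T:
    a=(T[k][0]/2.2+140,T[k][1]/2.2+105);b=(S[k][0]/2.3+120,S[k][1]/2.3+120)
    P[k]=onz('top',a,78)
    print(k,tri(ray('top',a),ray('scene',b)).round(),P[k].round(),onz('scene',b,78).round())
for c in('top','scene'):
    im=cv2.imread(f'pics/{c}0.png');l,s,ce=green(im)
    for i in range(1,len(s)):
        if s[i][4]>60:
            r=cv2.minAreaRect(np.argwhere(l==i)[:,::-1].astype(np.float32))
            print(c,s[i],r, onz(c,r[0],37).round())
a=(565/2.2+140,247/2.2+105)
b=(295/2.3+120,310/2.3+120)
print('seal',onz('top',a,37),tri(ray('top',a),ray('scene',b)))
print('red',onz('top',(555/2.2+140,222/2.2+105),37), 'tail',onz('top',(575/2.2+140,270/2.2+105),37))
for n,p in {'yellow':(413,260),'jar':(408,70),'pencilend':(205,366),'pencil2':(125,285),'pot':(67,152),'blank':(500,72)}.items(): print(n,onz('top',(p[0]/2.2+140,p[1]/2.2+105),20).round())
E
```

```text
FH [678. 184.  81.] [677. 184.  78.] [678. 188.  78.]
FF [651.  35. 102.] [651.  32.  78.] [648.  54.  78.]
NF [400.  83.  80.] [398.  81.  78.] [401.  87.  78.]
NH [427. 240.  67.] [425. 237.  78.] [434. 233.  78.]
top [387 206  20  26 300] ((397.31036376953125, 219.22413635253906), (23.766468048095703, 13.261951446533203), 66.80140686035156) [ 437. -275.   37.]
top [317 218  12  10 100] ((322.197998046875, 222.98019409179688), (8.95533561706543, 10.945408821105957), 84.2894058227539) [428. -46.  37.]
scene [289 198  21  20 175] ((299.6400146484375, 206.9800262451172), (13.40000057220459, 19.600000381469727), 36.869895935058594) [436. -63.  37.]
scene [233 245  27  21 347] ((244.89051818847656, 254.66273498535156), (24.76923370361328, 15.769232749938965), 22.619861602783203) [ 442. -278.   37.]
scene [415 274  31  28 260] ((429.682373046875, 286.87060546875), (33.84115219116211, 10.629592895507812), 40.601295471191406) [863.  -4.  37.]
seal [ 443.2644738  -273.34690348   37.        ] [ 444.55421323 -272.49276695   31.16791994]
red [ 478.06372861 -260.23573757   37.        ] tail [ 411.34228573 -286.47520785   37.        ]
yellow [428. -63.  20.]
jar [697. -59.  20.]
pencilend [284. 227.  20.]
pencil2 [397. 338.  20.]
pot [585. 421.  20.]
blank [ 693. -189.   20.]
```

```bash
cat >> h.py <<'E'
from scipy.spatial.transform import Rotation as Ro
def q2R(q): return Ro.from_quat([q[1],q[2],q[3],q[0]])
def tool(close_deg,tilt,axis_dir_deg):
    """closing dir at close_deg (world), tool z tilted from down by tilt deg towards heading axis_dir_deg"""
    c=np.radians(close_deg);y=np.array([np.cos(c),np.sin(c),0]);z=np.array([0,0,-1.]);x=np.cross(y,z)
    h=np.radians(axis_dir_deg);ax=np.cross([0,0,-1.],[np.cos(h),np.sin(h),0])
    return Ro.from_rotvec(ax*np.radians(tilt))*Ro.from_matrix(np.c_[x,y,z])
def plan(p,R,p0=None,R0=None):
    s=telemetry.state();p0=s['tool_pos'] if p0 is None else p0;R0=q2R(s['tcp_rot']) if R0 is None else R0
    d=(np.array(p)-p0);rv=(R*R0.inv()).as_rotvec()
    print('shift',(d/400).round(3).tolist(),'turn',(rv/2).round(3).tolist(),'mm',round(np.linalg.norm(d)),'deg',np.degrees(np.linalg.norm(rv)).round(1))
E
python3 - <<'E'
from h import *
s=telemetry.state();R0=q2R(s['tcp_rot'])
print(R0.as_matrix().round(2))
plan((430,250,220),tool(-11.4,0,78.6))
plan((507,-24,180),tool(-11.4,45,78.6),np.array((430,250,220)),tool(-11.4,0,78.6))
E
```

```text
[[-0.92  0.39  0.  ]
 [ 0.39  0.92  0.  ]
 [ 0.    0.   -1.  ]]
shift [0.463, -0.813, -0.006] turn [-0.0, 0.0, -0.684] mm 374 deg 78.3
shift [0.192, -0.685, -0.1] turn [0.385, -0.078, -0.0] mm 287 deg 45.0
```

>>> servo_tool:
  deltas:
    - [[0.04,-0.07,0],[0,0,-0.06]]
    - [[0.11,-0.19,0],[0,0,-0.15]]
    - [[0.17,-0.3,0],[0,0,-0.24]]
    - [[0.23,-0.41,0],[0,0,-0.33]]
    - [[0.29,-0.52,0],[0,0,-0.42]]
    - [[0.35,-0.62,0],[0,0,-0.51]]
    - [[0.41,-0.72,0],[0,0,-0.6]]
    - [[0.463,-0.813,0],[0,0,-0.684]]
    - [[0.463,-0.813,0],[0,0,-0.684]]
  claw: 0

```text
time: 1.92
tool_pos: [432.0, 246.6, 222.9]
tcp_rot: [0.0, 0.777, 0.63, 0.0]
ft_force: [0.0, 0.3, -0.1]
finger_gap: 5.7
finger_force: 0.0
```

>>> servo_tool:
  deltas:
    - [[0.02,-0.07,-0.01],[0.05,-0.01,0]]
    - [[0.05,-0.18,-0.02],[0.11,-0.022,0]]
    - [[0.08,-0.29,-0.04],[0.18,-0.036,0]]
    - [[0.11,-0.4,-0.06],[0.24,-0.048,0]]
    - [[0.14,-0.51,-0.08],[0.3,-0.06,0]]
    - [[0.17,-0.61,-0.09],[0.35,-0.07,0]]
    - [[0.192,-0.685,-0.1],[0.385,-0.078,0]]
    - [[0.192,-0.685,-0.1],[0.385,-0.078,0]]

```text
time: 2.92
tool_pos: [506.8, -26.9, 180.1]
tcp_rot: [-0.242, 0.717, 0.583, 0.295]
ft_force: [-0.2, 0.4, -0.2]
finger_gap: 0.5
finger_force: 0.0
```

Run:
```python
from h import *
s=telemetry.state();print(s['time'],s['tool_pos'],q2R(s['tcp_rot']).as_matrix().round(3).tolist(),np.round(s['joint_pos'],2),s['finger_gap'])
im=snapshot('wrist');cv2.imwrite('pics/w1.png',im)
k=get_calibration('wrist');print(k)
print(search_frame('lid','wrist')[:2],search_frame('chest','wrist')[:2])
plan((513,5,60),tool(-11.4,45,78.6))
```

```text
2.925 [506.83587793 -26.86955096 180.11083058] [[0.146, 0.979, 0.14], [0.694, -0.202, 0.691], [0.705, -0.004, -0.709]] [-0.29  0.35  0.86  1.91 -0.97  1.5   0.72] 0.5336352884838103
{'K': array([[322.86185045,   0.        , 319.65642483],
       [  0.        , 322.86185045, 199.09123131],
       [  0.        ,   0.        ,   1.        ]]), 'R': array([[ 0.97988212, -0.19956057, -0.00257028],
       [-0.17448369, -0.85035571, -0.49643792],
       [ 0.09688379,  0.48689912, -0.86806842]]), 't': array([-500.18380453,  184.15560724,  295.38773914])}
[{'bbox': [186.7, 76.6, 457.9, 206.3], 'score': 0.74}] [{'bbox': [186.8, 77.8, 455.0, 220.0], 'score': 0.72}, {'bbox': [186.7, 80.1, 452.9, 206.5], 'score': 0.5}]
shift [0.015, 0.069, -0.307] turn [-0.0, 0.0, -0.001] mm 126 deg 0.1
```

View pics/w1.png

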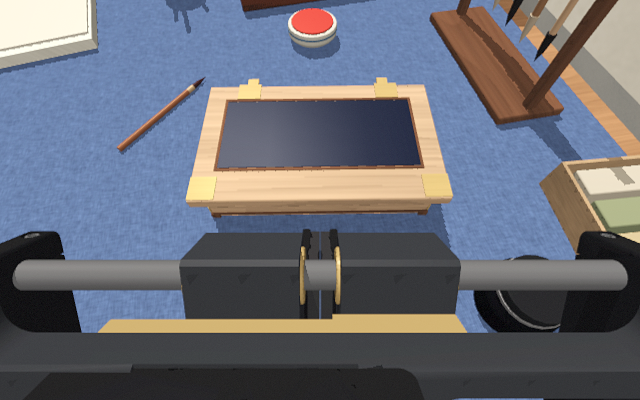

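The wrist view shows the lid's front top edge from (188,200) to (452,196) and its hinge edge from (211,88) to (427,85). I'll check those against the top view.

Run:
```python
from h import *
W={'NF':(188,200),'FF':(452,196),'NH':(211,88),'FH':(427,85)}
T={'FH':(230,77),'FF':(342,95),'NF':(306,282),'NH':(190,263)}
for k in W:
    a=(T[k][0]/2.2+140,T[k][1]/2.2+105)
    print(k,onz('wrist',W[k],78).round(1),tri(ray('wrist',W[k]),ray('top',a)).round(1))
```

```text
NF [399.4  90.9  78. ] [400.5  82.1  88.6]
FF [650.5  45.2  78. ] [644.1  33.8  95.6]
NH [426.  243.7  78. ] [426.2 236.   83.9]
FH [682.6 197.7  78. ] [673.2 181.7  92.9]
```

Run:
```python
from h import *
for c,f,roi in(('top','top0',(215,135,305,240)),('wrist','w1',(150,60,500,230))):
    im=cv2.imread(f'pics/{f}.png');x0,y0,x1,y1=roi
    h=cv2.cvtColor(im,cv2.COLOR_BGR2HSV)[y0:y1,x0:x1]
    m=cv2.inRange(h,(8,40,130),(32,255,255));m=cv2.morphologyEx(m,cv2.MORPH_OPEN,np.ones((3,3)))
    n,l,s,_=cv2.connectedComponentsWithStats(m);i=1+s[1:,4].argmax()
    pts=np.argwhere(l==i)[:,::-1].astype(np.float32)+(x0,y0)
    hull=cv2.convexHull(pts.astype(np.float32))
    q=cv2.approxPolyN(hull,4,ensure_convex=True).reshape(-1,2) if hasattr(cv2,'approxPolyN') else cv2.boxPoints(cv2.minAreaRect(hull))
    print(c,s[i]); 
    for p in q: print(p,onz(c,p,78).round(1))
    im2=im.copy();cv2.polylines(im2,[q.astype(int).reshape(-1,1,2)],True,(0,0,255),1)
    cr=im2[y0:y1,x0:x1];cv2.imwrite(f'pics/m_{c}.png',cv2.resize(cr,None,fx=500/cr.shape[1],fy=500/cr.shape[1],interpolation=cv2.INTER_NEAREST))
a=cv2.imread('pics/m_top.png');b=cv2.imread('pics/m_wrist.png');a=cv2.resize(a,(290,338));b=b[:338]
o=np.zeros((338,800,3),np.uint8);o[:a.shape[0],:290]=a;o[:b.shape[0],300:300+500]=b[:,:500];cv2.imwrite('pics/m.png',o)
```

```text
top [   8    6   72   92 2570]
[279.40872 233.41118] [397.3  80.4  78. ]
[219.72263 222.0424 ] [432.7 256.4  78. ]
[235.79503 138.46584] [682.2 209.7  78. ]
[295.48907 148.41486] [650.4  31.4  78. ]
wrist [   36    17   267   135 17138]
[181.86253 212.59575] [393.8  78.   78. ]
[212.56091  79.56936] [428.4 258.3  78. ]
[421.44324  76.30557] [681.4 213.8  78. ]
[456.21136 208.13477] [649.1  31.9  78. ]
```

View pics/m.png

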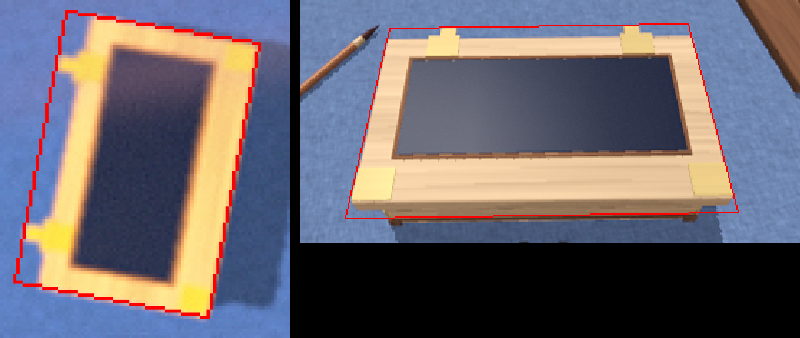

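Run:
```python
from h import *
c=lambda p:(p[0]/2.2+140,p[1]/2.2+105)
print('pot',onz('wrist',(312,22),30).round(),onz('top',c((67,152)),30).round())
print('pencil tail',onz('wrist',(121,149),4).round(),onz('top',c((205,366)),4).round())
print('pencil tip',onz('wrist',(204,78),4).round(),onz('top',c((124,284)),4).round())
s=telemetry.state();print(s['tool_pos'],s['time'])
im=snapshot('wrist');cv2.imwrite('pics/w2.png',im);k=get_calibration('wrist');print(k['t'])
print(np.abs(im.astype(int)-cv2.imread('pics/w1.png')).mean())
```

```text
pot [583. 429.  30.] [583. 418.  30.]
pencil tail [285. 238.   4.] [283. 229.   4.]
pencil tip [398. 359.   4.] [399. 344.   4.]
[507.05547069 -22.74380125 182.79400081] 3.075
[-500.82290042  184.98364064  295.11440353]
8.9875546875
```

Run:
```python
from h import *
im=snapshot('wrist');k=get_calibration('wrist');print(telemetry.state()['tool_pos'],k['t'])
cv2.imwrite('pics/w3.png',cv2.resize(im[60:230,110:510],(800,340)))
```

```text
[507.09678363 -22.32549985 183.46937768] [-500.92431659  185.02288211  295.07233436]
```

View pics/w3.png

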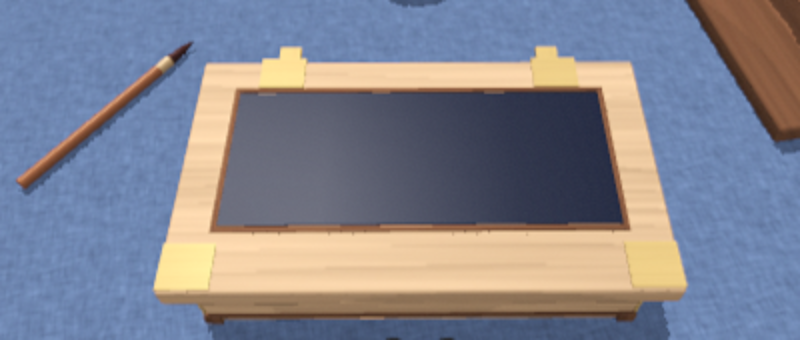

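Once the arm settled, the lid's front top edge runs from (157,291) to (685,287) in this crop. Its lower front edge is about y=299, and the hinge edge runs from (206,64) to (632,63).

Run:
```python
from h import *
W={'NF':(157,291),'FF':(685,287),'NH':(206,64),'FH':(632,63)}
T={'NF':(279.4,233.4),'FF':(295.5,148.4)}
for k,p in W.items():
    w=(p[0]/2+110,p[1]/2+60);print(k,onz('wrist',w,78).round(1), tri(ray('wrist',w),ray('top',T[k])).round(1) if k in T else '')
print('bottom',onz('wrist',(158/2+110,299/2+60),66).round(1),onz('wrist',(684/2+110,295/2+60),66).round(1))
print('pencil',onz('wrist',(22/2+110,183/2+60),4).round())
plan((513,5,60),tool(-11.4,45,78.6))
plan((509,-15,39),tool(-11.4,45,78.6))
```

```text
NF [399.8  85.4  78. ] [399.3  81.4  82.1]
FF [648.4  38.3  78. ] [646.8  33.1  85.1]
NH [428.  237.6  78. ] 
FH [678.2 189.   78. ] 
bottom [396.2  88.2  66. ] [653.   39.6  66. ]
pencil [285. 234.   4.]
shift [0.015, 0.068, -0.309] turn [-0.0, 0.001, -0.001] mm 127 deg 0.2
shift [0.005, 0.018, -0.361] turn [-0.0, 0.001, -0.001] mm 145 deg 0.2
```

>>> servo_tool:
  deltas:
    - [[0.005,0.03,-0.1],[0,0,0]]
    - [[0.012,0.07,-0.2],[0,0,0]]
    - [[0.02,0.095,-0.3],[0,0,0]]
    - [[0.022,0.105,-0.373],[0,0,0]]
    - [[0.022,0.105,-0.373],[0,0,0]]
    - [[0.028,0.13,-0.373],[0,0,0]]
    - [[0.034,0.165,-0.373],[0,0,0]]
    - [[0.04,0.195,-0.373],[0,0,0]]
    - [[0.046,0.223,-0.373],[0,0,0]]
    - [[0.046,0.223,-0.373],[0,0,0]]

```text
time: 4.42
tool_pos: [525.4, 66.2, 33.7]
tcp_rot: [-0.243, 0.715, 0.585, 0.297]
ft_force: [-0.7, -1.2, 0.2]
finger_gap: 0.4
finger_force: 0.0
```

Run:
```python
from h import *
u=np.array([0.19,0.982])
def tcp(deg):
    t=np.radians(deg)
    if deg<45: c=np.array([-161*np.cos(t)+15,66+161*np.sin(t)-15])
    else: c=np.array([-140*np.cos(t),66+140*np.sin(t)])
    c=c-6.7;return np.array([555+c[0]*u[0],217+c[0]*u[1],c[1]])
p0=np.array([525.4,66.2,33.7]);p0b=None
for d in [0,4,10,17,25,33,41,49,57]:print(d,((tcp(d)-p0)/400).round(3).tolist())
p1=tcp(57)
for d in [65,73,80,86,91,95,98,101]:print(d,((tcp(d)-p1)/400).round(3).tolist())
```

```text
0 [0.001, 0.002, 0.026]
4 [0.002, 0.003, 0.055]
10 [0.003, 0.008, 0.096]
17 [0.005, 0.019, 0.144]
25 [0.009, 0.039, 0.197]
33 [0.014, 0.066, 0.246]
41 [0.02, 0.099, 0.291]
49 [0.027, 0.135, 0.328]
57 [0.035, 0.173, 0.358]
65 [0.008, 0.042, 0.024]
73 [0.017, 0.087, 0.041]
80 [0.025, 0.128, 0.051]
86 [0.032, 0.163, 0.056]
91 [0.037, 0.193, 0.056]
95 [0.042, 0.217, 0.055]
98 [0.045, 0.235, 0.053]
101 [0.049, 0.253, 0.05]
```

>>> servo_tool:
  deltas:
    - [[0.001,0.002,0.026],[0,0,0]]
    - [[0.002,0.003,0.055],[0,0,0]]
    - [[0.003,0.008,0.096],[0,0,0]]
    - [[0.005,0.019,0.144],[0,0,0]]
    - [[0.009,0.039,0.197],[0,0,0]]
    - [[0.014,0.066,0.246],[0,0,0]]
    - [[0.02,0.099,0.291],[0,0,0]]
    - [[0.027,0.135,0.328],[0,0,0]]
    - [[0.035,0.173,0.358],[0,0,0]]
    - [[0.035,0.173,0.358],[0,0,0]]

```text
time: 5.68
tool_pos: [539.7, 135.1, 178.5]
tcp_rot: [-0.242, 0.714, 0.585, 0.298]
ft_force: [-0.1, -0.3, -0.4]
finger_gap: 0.6
finger_force: 0.3
```

Run:
```python
from h import *
s=telemetry.state();print(s['tool_pos'],s['ft_force'],s['joint_pos'].round(2) if hasattr(s['joint_pos'],'round') else s['joint_pos'])
a=snapshot('scene');cv2.imwrite('pics/s2.png',cv2.resize(a[60:260,220:480],(780,600)))
```

```text
[539.74074733 135.07323976 178.51150409] [-0.12393983 -0.33761366 -0.40642459] [-0.52  0.24  0.73  1.98 -1.04  1.23  0.5 ]
```

View pics/s2.png

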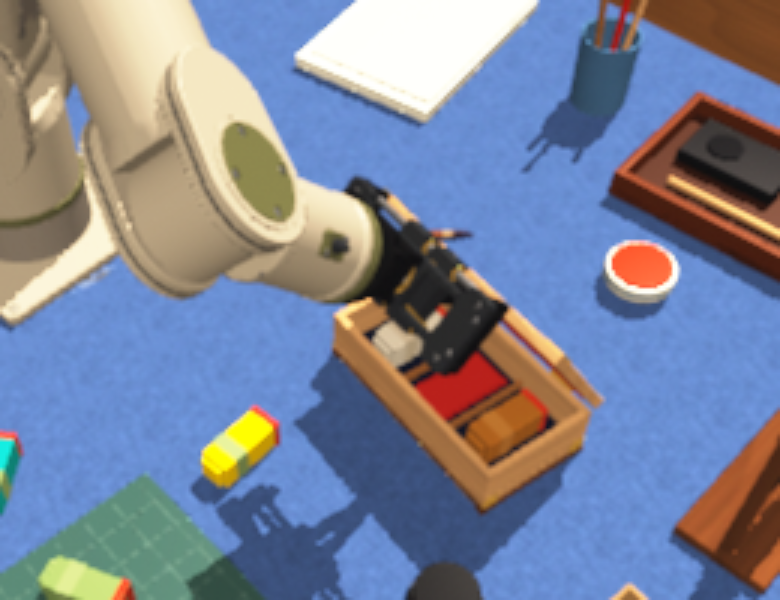

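The lid is partly raised on the fingertips. The free bay with the red bed is the middle one, around (455,385) in the crop, with white on the near side and amber on the far side. I'll go on pushing.

>>> servo_tool:
  deltas:
    - [[0.008,0.042,0.024],[0,0,0]]
    - [[0.017,0.087,0.041],[0,0,0]]
    - [[0.025,0.128,0.051],[0,0,0]]
    - [[0.032,0.163,0.056],[0,0,0]]
    - [[0.037,0.193,0.056],[0,0,0]]
    - [[0.042,0.217,0.055],[0,0,0]]
    - [[0.045,0.235,0.053],[0,0,0]]
    - [[0.049,0.253,0.05],[0,0,0]]
    - [[0.049,0.253,0.05],[0,0,0]]
    - [[0.049,0.253,0.05],[0,0,0]]

```text
time: 6.98
tool_pos: [559.1, 235.1, 196.5]
tcp_rot: [-0.242, 0.715, 0.585, 0.296]
ft_force: [-0.5, 0.3, -0.4]
finger_gap: 0.1
finger_force: 0.0
```

Run:
```python
from h import *
s=telemetry.state();print(s['tool_pos'],s['ft_force'])
# seal axis target: above seal, closing dir perpendicular to seal axis
p=s['tool_pos'];R=tool(-11.4,45,78.6)
ang=np.degrees(np.arctan2(26.2,66.7));print(ang)
plan((510,30,230),R)
A=tool(ang-90,0,78.6);A2=tool(ang+90,0,78.6)
for X in(A,A2): plan((443,-273,230),X,np.array((510.,30,230)),R)
```

```text
[559.051762   235.06029312 196.53741493] [-0.51513603  0.2765416  -0.39916497]
21.445078576874717
shift [-0.123, -0.513, 0.084] turn [-0.0, 0.0, 0.001] mm 213 deg 0.1
shift [-0.168, -0.758, 0.0] turn [-0.313, 0.263, -0.472] mm 310 deg 71.5
shift [-0.168, -0.758, 0.0] turn [-0.305, -0.364, 1.007] mm 310 deg 127.5
```

>>> servo_tool:
  deltas:
    - [[-0.01,-0.05,0.005],[0,0,0]]
    - [[-0.035,-0.15,0.02],[0,0,0]]
    - [[-0.06,-0.26,0.04],[0,0,0]]
    - [[-0.09,-0.38,0.065],[0,0,0]]
    - [[-0.123,-0.513,0.084],[0,0,0]]
    - [[-0.123,-0.513,0.084],[0,0,0]]
  claw: 65

```text
time: 7.72
tool_pos: [509.7, 24.2, 231.0]
tcp_rot: [-0.24, 0.718, 0.582, 0.298]
ft_force: [0.5, 0.7, -1.6]
finger_gap: 52.4
finger_force: 0.0
```

>>> servo_tool:
  deltas:
    - [[-0.01,-0.06,0],[-0.031,0.026,-0.047]]
    - [[-0.034,-0.15,0],[-0.063,0.053,-0.095]]
    - [[-0.055,-0.25,0],[-0.105,0.088,-0.157]]
    - [[-0.08,-0.36,0],[-0.15,0.126,-0.225]]
    - [[-0.105,-0.47,0],[-0.195,0.164,-0.294]]
    - [[-0.125,-0.57,0],[-0.235,0.198,-0.355]]
    - [[-0.15,-0.67,0],[-0.278,0.234,-0.419]]
    - [[-0.168,-0.758,0],[-0.313,0.263,-0.472]]
    - [[-0.168,-0.758,0],[-0.313,0.263,-0.472]]
    - [[-0.168,-0.758,0],[-0.313,0.263,-0.472]]

```text
time: 8.98
tool_pos: [442.3, -272.4, 229.9]
tcp_rot: [-0.001, 0.983, 0.186, 0.0]
ft_force: [0.0, 1.1, 0.1]
finger_gap: 65.0
finger_force: 0.0
```

>>> servo_tool:
  deltas:
    - [[0,0,0],[0,0,0]]
    - [[0,0,0],[0,0,0]]
    - [[0,0,0],[0,0,0]]

```text
time: 9.35
tool_pos: [442.6, -272.7, 230.2]
tcp_rot: [-0.0, 0.983, 0.186, 0.0]
ft_force: [0.9, -0.4, 0.2]
finger_gap: 64.7
finger_force: 0.0
```

Run:
```python
from h import *
s=telemetry.state();print(s['time'],s['tool_pos'],q2R(s['tcp_rot']).as_matrix().round(3).tolist(),np.round(s['joint_pos'],2),s['finger_gap'])
w=snapshot('wrist');t=snapshot('top');cv2.imwrite('pics/w4.png',w);cv2.imwrite('pics/t4.png',t)
for d in search_frame('seal','wrist')[:3]:print(d)
for d in search_frame('bed','top')[:3]:print(d)
o=np.zeros((600,800,3),np.uint8);o[:350,:560]=cv2.resize(w,(560,350));o[350:600,:800]=cv2.resize(t[130:240,140:492],(800,250));cv2.imwrite('pics/c4.png',o)
l,st,c=green(w)
for i in range(1,len(st)):
  if st[i][4]>300:print(st[i],c[i],cv2.minAreaRect(np.argwhere(l==i)[:,::-1].astype(np.float32)))
```

```text
9.35 [ 442.59306467 -272.74762472  230.21501379] [[0.931, 0.365, 0.0], [0.365, -0.931, 0.001], [0.001, -0.0, -1.0]] [-0.41  0.11  0.96  1.77 -0.09  1.31 -0.64] 64.68716014736938
{'bbox': [299.9, 138.9, 338.4, 211.9], 'score': 0.93}
{'bbox': [245.8, 289.2, 289.2, 312.6], 'score': 0.8}
{'bbox': [92.2, 89.0, 184.0, 142.6], 'score': 0.6}
{'bbox': [246.1, 175.8, 279.5, 199.1], 'score': 0.91}
[  98   92   40   41 1089] [117.38934803 111.76400367] ((117.42874145507812, 111.77505493164062), (40.86906433105469, 29.306800842285156), 19.29004669189453)
[147 110  20  32 416] [156.25721154 125.63221154] ((156.3176727294922, 125.57058715820312), (14.317411422729492, 29.82794189453125), 12.52880573272705)
[304 148  30  34 551] [319.92196007 168.24319419] ((318.5, 164.5), (33.0, 29.0), 90.0)
[305 195  29  17 413] [319.14043584 202.7409201 ] ((319.0, 203.0), (16.0, 28.0), 90.0)
```

View pics/c4.png

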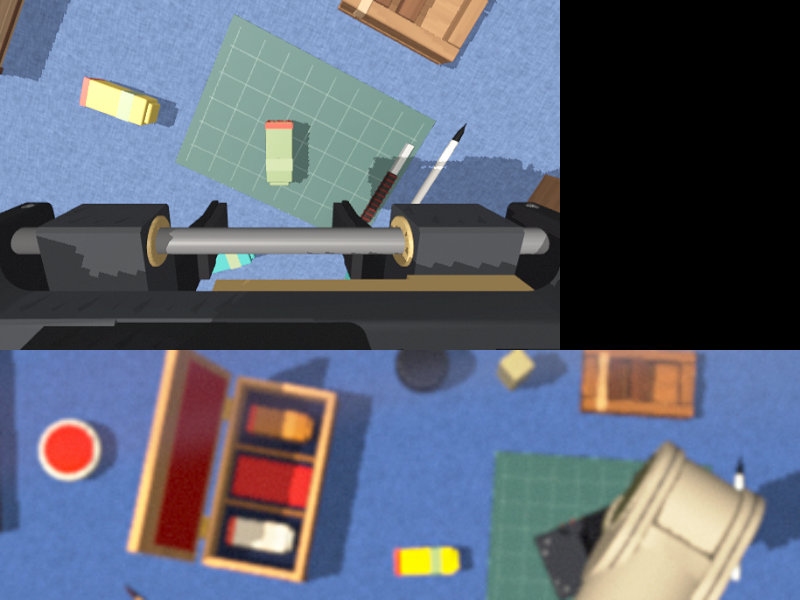

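Top view: the lid leans open on its stop, with the bed in the middle bay (crop centre about (272,482)). Wrist view: the seal lies along the finger line, spanning about x 304–338 and y 138–212 in full pixels, with its red end away.

Run:
```python
from h import *
k=get_calibration('wrist');print('cam',(-k['R'].T@k['t']).round(),k['R'][2].round(2))
f=0.875
for n,p,z in[('redL',(265/f,122/f),37),('redR',(293/f,122/f),37),('tailtopL',(266/f,184/f),37),('tailR',(291/f,184/f),37),('tailR0',(291/f,184/f),3)]:
    print(n,onz('wrist',p,z).round(1))
# triangulate red edge mid and other using top0 red detection
im=cv2.imread('pics/top0.png')[195:240,375:420];h=cv2.cvtColor(im,cv2.COLOR_BGR2HSV)
m=((h[...,0]<9)|(h[...,0]>170))&(h[...,1]>120)
r=np.argwhere(m)[:,::-1].mean(0)+(375,195);print('red top px',r,onz('top',r,37).round(1))
w=cv2.imread('pics/w4.png')[130:220,290:350];h=cv2.cvtColor(w,cv2.COLOR_BGR2HSV);m=((h[...,0]<9)|(h[...,0]>170))&(h[...,1]>100)
a=np.argwhere(m)[:,::-1]+(290,130);print(a.min(0),a.max(0));rw=a.mean(0);print(rw,onz('wrist',rw,37).round(1),tri(ray('wrist',rw),ray('top',r)).round(1))
# profile down the seal mid column
col=cv2.imread('pics/w4.png')[132:222:3,320];print(col.tolist())
```

```text
cam [ 508. -246.  393.] [-0.24 -0.1  -0.97]
redL [ 474.4 -239.9   37. ]
redR [ 487.1 -272.3   37. ]
tailtopL [ 399.5 -269.5   37. ]
tailR [ 411.5 -300.1   37. ]
tailR0 [ 402.3 -305.3    3. ]
red top px [391.2962963  205.62962963] [ 478.9 -257.3   37. ]
[303 137] [334 147]
[318.33730159 142.43253968] [ 477.5 -256.7   37. ] [ 478.3 -256.3   44.7]
[[154, 165, 131], [157, 167, 132], [65, 83, 175], [122, 151, 255], [116, 136, 255], [151, 198, 240], [173, 225, 208], [172, 225, 207], [173, 225, 208], [173, 224, 208], [172, 224, 207], [171, 224, 208], [170, 223, 205], [170, 223, 205], [170, 222, 206], [170, 223, 206], [169, 222, 205], [184, 232, 220], [184, 232, 220], [184, 232, 220], [184, 232, 219], [176, 227, 211], [168, 222, 204], [166, 221, 204], [166, 220, 203], [150, 203, 186], [169, 223, 206], [173, 184, 156], [152, 161, 129], [152, 162, 127]]
```

>>> servo_tool:
  deltas:
    - [[0,0.003,-0.1],[0,0,0]]
    - [[0.001,0.005,-0.23],[0,0,0]]
    - [[0.001,0.005,-0.36],[0,0,0]]
    - [[0.001,0.005,-0.46],[0,0,0]]
    - [[0.001,0.005,-0.52],[0,0,0]]
    - [[0.001,0.005,-0.553],[0,0,0]]
    - [[0.001,0.005,-0.553],[0,0,0]]

```text
time: 10.42
tool_pos: [442.8, -271.0, 8.7]
tcp_rot: [-0.0, 0.983, 0.185, -0.0]
ft_force: [-1.0, -0.2, -0.4]
finger_gap: 65.0
finger_force: 0.0
```

>>> servo_tool:
  deltas:
    - [[0,0,0],[0,0,0]]
    - [[0,0,0],[0,0,0]]
    - [[0,0,0],[0,0,0]]
    - [[0,0,0],[0,0,0]]
    - [[0,0,0],[0,0,0]]
  claw: 20
  newtons: 30

```text
time: 11.05
tool_pos: [443.2, -271.0, 9.2]
tcp_rot: [0.0, 0.983, 0.186, 0.0]
ft_force: [0.5, 0.7, 5.1]
finger_gap: 33.7
finger_force: 30.0
```

Run:
```python
from h import *
t=cv2.imread('pics/t4.png')[130:240,215:305];cv2.imwrite('pics/chest4.png',cv2.resize(t,(490,599),interpolation=cv2.INTER_CUBIC))
s=telemetry.state();print(s['time'],s['tool_pos'],s['finger_gap'],s['finger_force'],s['ft_force'])
hs=cv2.cvtColor(t,cv2.COLOR_BGR2HSV);m=(((hs[...,0]<6)|(hs[...,0]>172))&(hs[...,1]>150)&(hs[...,2]>110)).astype(np.uint8)
n,l,st,c=cv2.connectedComponentsWithStats(m)
for i in range(1,n):
  if st[i][4]>30:
    r=cv2.minAreaRect(np.argwhere(l==i)[:,::-1].astype(np.float32)+np.float32((215,130)));print(st[i],r,onz('top',r[0],21).round(1),[onz('top',p,21).round().tolist() for p in cv2.boxPoints(r)])
```

```text
11.05 [ 443.22210842 -271.02067155    9.24797037] 33.65857280857289 29.995478144846857 [0.49479343 0.65143633 5.08319737]
[   0    8   24   80 1027] ((223.52301025390625, 177.50439453125), (17.30786895751953, 78.9145278930664), 10.784297943115234) [572.5 257.2  21. ] [[458.0, 305.0, 21.0], [699.0, 261.0, 21.0], [688.0, 208.0, 21.0], [448.0, 253.0, 21.0]]
[ 27  47  36  23 579] ((259.2884521484375, 187.0576934814453), (32.75138854980469, 18.43491554260254), 11.309932708740234) [541.7 146.8  21. ] [[524.0, 202.0, 21.0], [580.0, 191.0, 21.0], [559.0, 92.0, 21.0], [503.0, 103.0, 21.0]]
```

View pics/chest4.png

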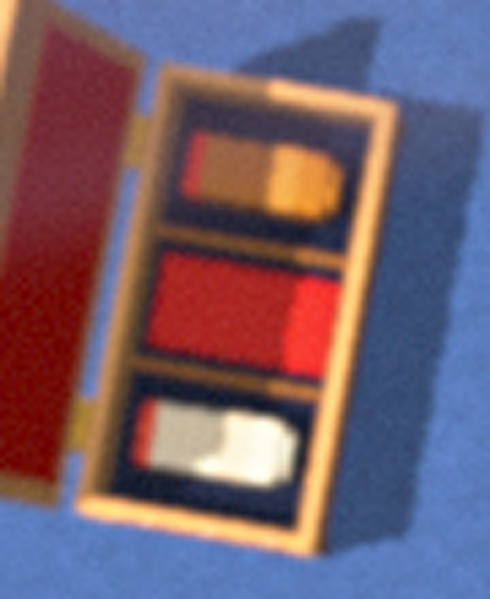

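>>> servo_tool:
  deltas:
    - [[0,0,0.02],[0,0,0]]
    - [[0,0,0.08],[0,0,0]]
    - [[0,0,0.18],[0,0,0]]
    - [[0.01,0.05,0.29],[0,0,0.02]]
    - [[0.03,0.13,0.38],[0,0,0.07]]
    - [[0.055,0.23,0.44],[0,0,0.13]]
    - [[0.08,0.33,0.46],[0,0,0.19]]
    - [[0.103,0.43,0.46],[0,0,0.25]]
    - [[0.125,0.53,0.46],[0,0,0.31]]
    - [[0.143,0.61,0.46],[0,0,0.37]]

```text
time: 12.3
tool_pos: [500.0, -25.5, 193.0]
tcp_rot: [-0.0, 0.848, 0.53, -0.0]
ft_force: [0.2, -0.5, -3.5]
finger_gap: 33.6
finger_force: 30.0
```

>>> servo_tool:
  deltas:
    - [[0.024,0.09,0],[0,0,0.05]]
    - [[0.045,0.19,0],[0,0,0.09]]
    - [[0.065,0.28,0],[0,0,0.12]]
    - [[0.085,0.36,0],[0,0,0.134]]
    - [[0.1,0.42,0],[0,0,0.134]]
    - [[0.102,0.43,0],[0,0,0.134]]
    - [[0.102,0.43,0],[0,0,0.134]]
    - [[0.102,0.43,0],[0,0,0.134]]
    - [[0.102,0.43,0],[0,0,0.134]]

```text
time: 13.42
tool_pos: [541.0, 144.1, 193.1]
tcp_rot: [-0.0, 0.771, 0.636, 0.0]
ft_force: [0.1, -0.7, -2.1]
finger_gap: 33.7
finger_force: 30.0
```

Run:
```python
from h import *
s=telemetry.state();print(s['time'],s['tool_pos'],q2R(s['tcp_rot']).as_matrix().round(3).tolist(),s['finger_gap'],s['ft_force'])
w=snapshot('wrist');cv2.imwrite('pics/w5.png',w)
```

```text
13.425 [541.02574704 144.11630264 193.1383949 ] [[0.19, 0.982, 0.0], [0.982, -0.19, 0.0], [0.0, 0.0, -1.0]] 33.722696544607324 [ 0.07995515 -0.66529669 -2.1481713 ]
```

View pics/w5.png

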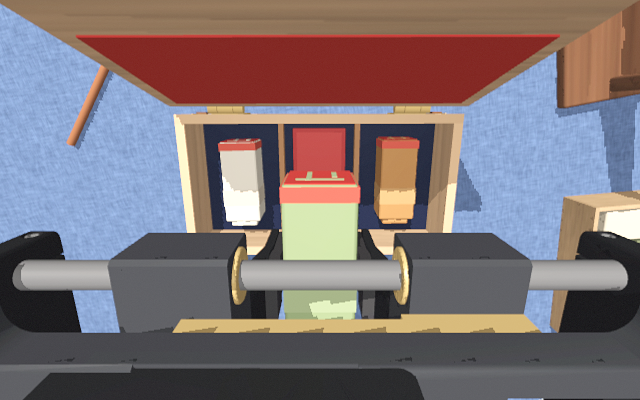

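The held seal's red end points to the hinge. Behind it the bed's far edge shows from (293,129) to (346,129) in the middle bay, between white (left) and amber (right).

Run:
```python
from h import *
s=telemetry.state();print(s['tool_pos'])
u=np.array([0.19,0.982,0]);a,b=onz('wrist',(293,129),21),onz('wrist',(346,129),21)
m=(a+b)/2;print(a.round(1),b.round(1),'centre',(m-52*u).round(1),np.degrees(np.arctan2(*(b-a)[[1,0]])))
# chest rim: back wall outer top corners z66
a,b=onz('wrist',(175,115),66),onz('wrist',(463,115),66);m=(a+b)/2;print('back outer',a.round(1),b.round(1),'centre',(m-66*u).round(1))
# held seal red top edge: z = tcp-6+34
z=s['tool_pos'][2]+28
a,b=onz('wrist',(279,202),z),onz('wrist',(360,202),z);print('seal red top corners',a.round(1),b.round(1),'centre',((a+b)/2-42*u).round(1))
```

```text
[541.02657534 144.30424911 193.14533208]
[523.9 203.5  21. ] [576.7 193.4  21. ] centre [540.4 147.4  21. ] -10.913928425468677
back outer [429.8 236.1  66. ] [675.3 188.7  66. ] centre [540.  147.6  66. ]
seal red top corners [529.2 181.3 221.1] [563.6 174.6 221.1] centre [538.4 136.7 221.1]
```

>>> servo_tool:
  deltas:
    - [[0,0.004,-0.05],[0,0,0]]
    - [[0,0.004,-0.13],[0,0,0]]
    - [[0,0.004,-0.2],[0,0,0]]
    - [[0,0.004,-0.26],[0,0,0]]
    - [[0,0.004,-0.31],[0,0,0]]
    - [[0,0.004,-0.35],[0,0,0]]
    - [[0,0.004,-0.38],[0,0,0]]
    - [[0,0.004,-0.395],[0,0,0]]
    - [[0,0.004,-0.404],[0,0,0]]
    - [[0,0.004,-0.404],[0,0,0]]

```text
time: 14.72
tool_pos: [541.1, 146.6, 31.5]
tcp_rot: [0.0, 0.771, 0.637, 0.0]
ft_force: [0.8, 0.1, -3.2]
finger_gap: 33.8
finger_force: 30.0
```

>>> servo_tool:
  deltas:
    - [[0,0,-0.003],[0,0,0]]
    - [[0,0,-0.006],[0,0,0]]
    - [[0,0,-0.009],[0,0,0]]
    - [[0,0,-0.011],[0,0,0]]
    - [[0,0,-0.011],[0,0,0]]

```text
time: 15.35
tool_pos: [541.0, 146.7, 27.3]
tcp_rot: [-0.0, 0.771, 0.637, 0.0]
ft_force: [-2.8, -0.7, 3.2]
finger_gap: 34.0
finger_force: 30.0
```

>>> servo_tool:
  deltas:
    - [[0,0,0],[0,0,0]]
    - [[0,0,0],[0,0,0]]
    - [[0,0,0],[0,0,0]]
  claw: 39

```text
time: 15.72
tool_pos: [541.1, 146.6, 27.0]
tcp_rot: [0.0, 0.771, 0.637, 0.0]
ft_force: [-1.1, 0.1, 0.3]
finger_gap: 38.5
finger_force: 0.0
```

>>> servo_tool:
  deltas:
    - [[0,0,0.01],[0,0,0]]
    - [[0,0,0.03],[0,0,0]]
    - [[0,0,0.07],[0,0,0]]
    - [[0,0,0.13],[0,0,0]]
    - [[0,0,0.22],[0,0,0]]
    - [[0,0,0.32],[0,0,0]]
    - [[0,0,0.42],[0,0,0]]
    - [[-0.02,-0.1,0.48],[0,0,0]]
    - [[-0.04,-0.22,0.48],[0,0,0]]
    - [[-0.06,-0.34,0.48],[0,0,0]]

```text
time: 16.98
tool_pos: [516.8, 9.0, 220.5]
tcp_rot: [0.0, 0.771, 0.637, 0.001]
ft_force: [1.0, -0.1, -0.4]
finger_gap: 39.1
finger_force: 0.0
```

>>> servo_tool:
  deltas:
    - [[-0.02,-0.12,0],[0,0,0]]
    - [[-0.04,-0.22,0],[0,0,0]]
    - [[-0.05,-0.28,0],[0,0,0]]
    - [[-0.05,-0.28,0],[0,0,0]]
    - [[-0.05,-0.28,0],[0,0,0]]

```text
time: 17.6
tool_pos: [497.2, -100.5, 219.5]
tcp_rot: [-0.0, 0.771, 0.637, 0.0]
ft_force: [-0.6, 0.2, 0.1]
finger_gap: 38.9
finger_force: 0.0
```

Run:
```python
from h import *
s=telemetry.state();print(s['time'],s['tool_pos'],s['finger_gap'])
w=snapshot('wrist');t=snapshot('top');k=get_calibration('wrist')
o=np.zeros((600,800,3),np.uint8);o[:,:420]=cv2.resize(t[130:240,215:292],(420,600),interpolation=cv2.INTER_CUBIC)
o[:238,420:800]=cv2.resize(w,(380,238));c=w[0:240,150:500];o[250:510,420:800]=cv2.resize(c,(380,260));cv2.imwrite('pics/end.png',o)
l,st,_=green(t)
for i in range(1,len(st)):
  if st[i][4]>40 and 215<st[i][0]<300:
    r=cv2.minAreaRect(np.argwhere(l==i)[:,::-1].astype(np.float32));print(r,onz('top',r[0],55).round(1))
```

```text
17.6 [ 497.20230196 -100.47711751  219.45007338] 38.90575650379862
((260.6538391113281, 186.7307586669922), (24.31839942932129, 10.982503890991211), 11.309932708740234) [538.9 138.4  55. ]
```

View pics/end.png

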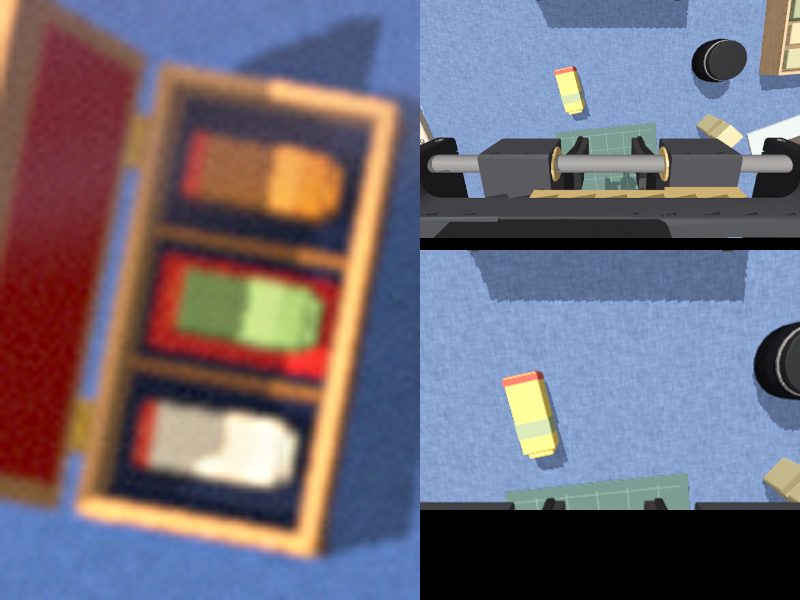

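The top view shows the seal lying squarely on the bed, red end to the hinge, about 4 mm from the bed's middle. The lid is open and the neighbouring stones haven't moved.

```bash
python3 -c "
from cell import *
print(workorder.job_done())"
```

```text
the job is handed in; nothing more can be done
None
```

The job is handed in, with no verdict returned: the lid leans open on its stop, and the green seal lies on the felt bed in the middle bay, about 4 mm off centre by the last picture, red face to the hinge.

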